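Clamp a row of specimens with three clicks

TASK

Stand the two loose aluminium specimen blocks on the shelf of the specimen press in one neat row with the block already there, side by side between it and the jaw, and let go of them. Then take the upright grip of the click lever and swing it towards the row exactly three clicks, never as far as a fourth, so that the jaw closes the row up. Finish while still holding the lever there, since it springs back if let go; leave the can, the spirit level and the meter where they are.

Things in the scene. Friction and masses are not known exactly. Their poses are not given: they have to be found in the camera images.
- specimen_a: aluminium specimen block, 36 x 36 mm square and 50 mm tall, sharp upright faces, with two small dark sockets on top; about 0.18 kg. Origin: centre of its underside, z up, x and y square to its side faces. It starts loose on the bench, left of the press.
- specimen_b: aluminium specimen block, 36 x 36 mm square and 50 mm tall, sharp upright faces, with two small dark sockets on top; about 0.18 kg. Origin: centre of its underside, z up, x and y square to its side faces. It starts loose on the bench, left of the press.
- specimen_c: aluminium specimen block, 36 x 36 mm square and 50 mm tall, sharp upright faces, with two small dark sockets on top; about 0.18 kg. Origin: centre of its underside, z up, x and y square to its side faces. It already stands on the shelf, close to the end stop.
- press: specimen press, fixed. Origin on the bench under mid-shelf; x across the shelf away from the robot, y along the row towards the end stop (inner face y = 60 mm, 65 mm high). Shelf 62 mm deep, open front and back, top 30 mm up. Blocks stand square at x = 0; the closed row is at y = 42, 6, -30 mm. Grip blocks across x, not along the row. Black housing at y -242 to -112, 40 mm high, bears the lever.
- jaw_face (a point): middle of the face of the jaw, a dark steel plate 50 mm wide, 42 mm tall, which slides along press y over the shelf on a spring of its own (5 N at first, 300 N/m). It starts at press y = -72 mm, leaving 24 mm slack in the row of three, and moves 10 mm towards the stop per click: the third click presses the closed row about 6 mm into its spring.
- lever_pivot (a point): the upright axis of the lever, at press (0, -165) mm, 41 mm above the bench.
- grip: upright black round grip at the lever's end: 18 mm diameter, 53 mm tall, foot 61 mm and top 114 mm above the bench, 132 mm from the lever's axis; a sleeve that spins freely on its pin. Origin: centre of its underside, z up. The steel lever bar under it is 18 mm wide, top at 61 mm.
- grip_mid (a point): the point on the axis of the grip 95 mm above the bench, a good height to hold it.
- lever (a joint): lever angle, rad; 0 at the start, the lever then lying 0.5 rad clockwise (from above) of press x. Grows anticlockwise: grip towards the row; travel 1.12. A click is 0.22 rad (29 mm at the grip): third notch 0.66, fourth 0.88, crests half way. The grip resists with 3 to 12 N, always towards 0: within 0.04 of each notch it rises some 5 N, then sinks over the crest to the next. Let go, it flies back.
- can: open aluminium can, 72 mm wide, 115 mm tall; origin at the centre of its underside. To be left alone.
- level: spirit level, 40 x 150 mm, 32 mm tall; origin at the centre of its underside. To be left alone.
- meter: hand-held meter with green case lying on its back, 170 x 90 mm, 36 mm thick; origin at the centre of its underside. To be left alone.
Things that resemble listed ones, but are neither listed nor needed, are in the scene too. What is shaped like the specimen_a but green is not meant.

How it is judged:
On the way, in this order (a step that is already met when the one before it is completed fails the run):
1. both loose blocks stand on the shelf in a row with the third, let go, the lever not yet moved (x of specimen_a in the frame of press between -0.012 and 0.012 m and z of specimen_a in the frame of press between 0.027 and 0.034 m and angle between each of specimen_a, specimen_b, specimen_c's own z axis and vertical below 0.1 rad and x of specimen_b in the frame of press between -0.012 and 0.012 m and z of specimen_b in the frame of press between 0.027 and 0.034 m and x of specimen_c in the frame of press between -0.012 and 0.012 m and z of specimen_c in the frame of press between 0.027 and 0.034 m and y of specimen_c in the frame of press between 0.025 and 0.046 m and horizontal distance between specimen_a and specimen_b below 0.059 m and y of specimen_a in the frame of press between -0.06 and 0.015 m and contact force between the fingers and specimen_a below 0.3 N and y of specimen_b in the frame of press between -0.06 and 0.015 m and contact force between the fingers and specimen_b below 0.3 N and value of joint lever below 0.11 rad), for 0.2 s.
2. the lever is held at its third click (value of joint lever between 0.57 and 0.75 rad and contact force between the fingers and grip above 1 N), for 0.2 s.
At the end, for the whole second after the job is handed in: Fingers hold the grip (over 1 N), the lever still in its third notch (0.57 to 0.75 rad). The blocks stand upright, still and untouched on the shelf in one closed row at the stop: gaps a few mm at most, each within 12 mm of the shelf's middle line and 7 degrees of square (all of step 2 and x of specimen_a in the frame of press between -0.012 and 0.012 m and z of specimen_a in the frame of press between 0.027 and 0.034 m and angle between each of specimen_a, specimen_b, specimen_c's own z axis and vertical below 0.1 rad and x of specimen_b in the frame of press between -0.012 and 0.012 m and z of specimen_b in the frame of press between 0.027 and 0.034 m and x of specimen_c in the frame of press between -0.012 and 0.012 m and z of specimen_c in the frame of press between 0.027 and 0.034 m and y of specimen_c in the frame of press between 0.034 and 0.046 m and horizontal distance between specimen_a and specimen_b below 0.041 m and y of specimen_a in the frame of press between -0.036 and 0.015 m and contact force between the fingers and specimen_a below 0.3 N and y of specimen_b in the frame of press between -0.036 and 0.015 m and contact force between the fingers and specimen_b below 0.3 N and (angle between the x axis of specimen_a and the x axis of press, either way round below 0.12 rad or angle between the x axis of specimen_a and the y axis of press, either way round below 0.12 rad) and (angle between the x axis of specimen_b and the x axis of press, either way round below 0.12 rad or angle between the x axis of specimen_b and the y axis of press, either way round below 0.12 rad) and (angle between the x axis of specimen_c and the x axis of press, either way round below 0.12 rad or angle between the x axis of specimen_c and the y axis of press, either way round below 0.12 rad) and velocity of joint lever between -0.1 and 0.1 rad/s and linear speed of each of specimen_a, specimen_b, specimen_c below 0.02 m/s); the arm keeps its last pose, push and grip.
It fails at once if the lever goes past the third click to a fourth (value of joint lever above 0.8 rad).
It fails at once if the can, level or meter is moved more than 25 mm (distance of any of can, level, meter from where it was at the start of the episode above 0.025 m).
It also fails if it takes over 70 s, if anything falls off the work surface, if the arm or the gripper's body presses on something with over 40 N, if the wrist force passes 120 N, or if a joint passes its speed limit or range.

ROBOT

A 6-joint arm with a two-finger parallel gripper is mounted at the origin on the work surface. World frame = base frame: x ahead of the robot, y to its left, z up, the work surface at z = 0. Lengths are in m, angles in rad, forces in N, time in s.
With the tool pointing down it reaches from about 0.325 to 0.9 m from the base axis. Payload 3.5 kg.
Tool frame: the origin (TCP) lies midway between the tips of the shut fingers; the grasp point (between the pads) lies robot.hold_point_z behind it (robot.hold_point_z is the distance from the TCP to the grasp point, in m); x points along the fingers, y is the direction in which the jaws open and shut, and the axes are right-handed (so a half turn about x gives the same grasp; the last joint's range is limited). The gripper opens to 85 mm and grips with 20 to 120 N. Pads are 22 mm wide; open, the fingers measure 114 mm over their backs; the gripper's body (76 mm by 85 mm) begins 54 mm behind the grasp point. The pads swing forward as they close: fully open they stand 13 mm farther back than shut.
Start: joints at [1.033, 0.276, -0.026, 1.268, 0, 1.467], TCP at [0.263, 0.567, 0.231] pointing down, gripper open.
Joint ranges: [-3.12, 3.12], [-0.85, 1.88], [-1.08, 1.24], [-1.95, 2.15], [-1.57, 1.53], [-3.14, 3.14]. Speed limits (rad/s): [2.57, 2.57, 3.14, 3.14, 3.14, 3.14].

INTERFACE

Orientations are given as a rotation vector (axis times angle).
In Python, from station import robot, optics gives the robot as it stands.
- The arm moves only by the tool apply_moves, never from a script. Its argument "increments" is a list of rows, each an object with "claw": the closure, from 0 (fully open) to 1 (shut); "linear": the shift along the tool's x, y, z in cm, a list of three; "twist": the turn, a rotation vector about the tool's x, y, z in degrees, a list of three. A call has 1 to 20 rows; each row shifts and turns the pose as measured when the row begins, along the tool's axes as they then stand; what a row does not reach is not made up. A row lasts 1/8 s, in which the tool goes at most 62.5 mm and 10.7 degrees, less where a joint would pass 70% of its speed; a pose out of reach is approached as far as the arm can. A call is refused whole if a number of a shift passes 6.25 or a number of a turn 10.7, either way. A call with a gripper value outside its range is refused whole. The fingers move at their own pace and stop on an object; "newtons" is the grip in N (left out, the last holds). Time passes only in rows, so rows that do not move let the fingers close. It gives the time, the measured TCP pose, the force and the opening at its end, in the units of the state.
- robot.observe(): the state, without advancing time (a new reading comes with each control period).
- optics.capture(name): name is "scene" or "top"; returns a dict with "img" (420x560x3 uint8, red, green, blue), "vertical_fov" (degrees; the focal length in pixels is half the picture's height over the tangent of half this angle, whatever the lens; pixels are square), "cx", "cy" (the principal point, pixels), "D" ([k1, k2, p1, p2, k3] as OpenCV has them; the pictures are not rectified), "view" (4x4, takes a point from world to camera coordinates). Camera axes: x right, y down, z forward; pixel columns grow to the right and rows downward; lengths in m; the calibration is good to about 2 mm. A picture is of the moment at which its call begins. There is no depth.
- robot.sign_off(): hands the job in, once; it reports no verdict.
The state is a dict: "time_s": time; "q": joint angles; "joint_velocities": joint speeds; "joint_torque": joint torques, N m; "position": TCP position; "tool_rot": TCP orientation; "ft_force": force on the tool from outside, world axes, zero at the start; "ft_torque": the same for the moment, N m; "finger_gap": opening from 0.0 (shut) to 1.0 (fully open).
Only numpy, scipy, OpenCV 4.12 (cv2) and the standard library are available. Lean on these libraries where they do the work, as an engineer would, in place of code of your own. Each camera call takes 0.05 s, during which the arm holds its last target. There are 200 camera calls.

## Working session

There is one attempt and no reset: what is moved stays moved. The work goes in short steps, Python scripts to look and compute and a tool call to move; the robot and the scene stay as the last step left them, time stands still between calls to the robot, and variables do not carry over. Pictures are saved under pics/ and viewed, about 8 in all and at most 12, crops included, and the job is handed in when it is done.

Besides the shell and the picture viewer there is one more tool, called as name([rows], argument=value, ...), one row to a line, values as JSON. apply_moves: Moves the arm, as the interface text tells. Its arguments: {"type":"object","properties":{"increments":{"type":"array"},"newtons":{"type":"number"}},"required":["increments"]}

```bash
mkdir -p pics; ls
python3 - <<'E'
from station import robot, optics
import cv2, json, numpy as np
s=robot.observe(); print(s); print(getattr(robot,'hold_point_z',None))
for n in ("scene","top"):
    c=optics.capture(n); im=c["img"][:,:,::-1]
    cv2.imwrite(f"pics/{n}0.png",cv2.resize(im,None,fx=1.4,fy=1.4,interpolation=cv2.INTER_CUBIC))
    cv2.imwrite(f"{n}0_raw.png",im)
    d={k:np.asarray(c[k]).tolist() for k in c if k!="img"}; json.dump(d,open(f"{n}.json","w")); print(d)
E
```

```text
pics
{'time_s': 0.0, 'q': array([ 1.03262940e+00,  2.77197830e-01, -2.79238632e-02,  1.26805114e+00,
        1.77953425e-05,  1.46741236e+00]), 'joint_velocities': array([ 1.63417045e-04, -8.50828318e-04,  8.02912643e-05,  1.16703823e-03,
       -9.93139567e-04, -1.22682494e-03]), 'joint_torque': array([ 6.36435670e-04, -4.45510340e+01,  2.95200938e+01,  1.63881172e-02,
       -6.34582443e-05,  1.18664726e-06]), 'position': array([0.26283188, 0.56614652, 0.23009926]), 'tool_rot': array([ 0.33924767,  1.54453462, -0.34280473]), 'ft_force': array([-0.64024729, -0.67847024, -0.49369627]), 'ft_torque': array([ 0.03202752, -0.03547258, -0.03448895]), 'finger_gap': 1.0024025250467787}
0.0187
{'vertical_fov': 52.720078734010464, 'cx': 276.8406454529845, 'cy': 208.29585339501435, 'D': [0.011283681943738078, 0.0, 0.0, 0.0, 0.0], 'view': [[-0.2623899946702907, 0.9648067397664173, 0.017304496474081884, 0.22053580296864653], [0.7280389218150252, 0.20970450906545285, -0.6526739976435656, -0.37910406939053143], [-0.6333331027345251, -0.15865677980759008, -0.7574412235954321, 1.434780281920851], [0.0, 0.0, 0.0, 1.0]]}
{'vertical_fov': 48.01975513154174, 'cx': 275.43067844894773, 'cy': 213.5020854257032, 'D': [-0.15698641739253044, 0.0, 0.0, 0.0, 0.0], 'view': [[-0.023769787692638433, -0.9993019937117791, 0.028818788258882257, -0.08302093126912391], [-0.9915874610518126, 0.01989779201481658, -0.12789990210220975, 0.6239699685009664], [0.12723719691138535, -0.031616502599093606, -0.991368293060422, 1.1465889184830838], [0.0, 0.0, 0.0, 1.0]]}
```

View pics/top0.png

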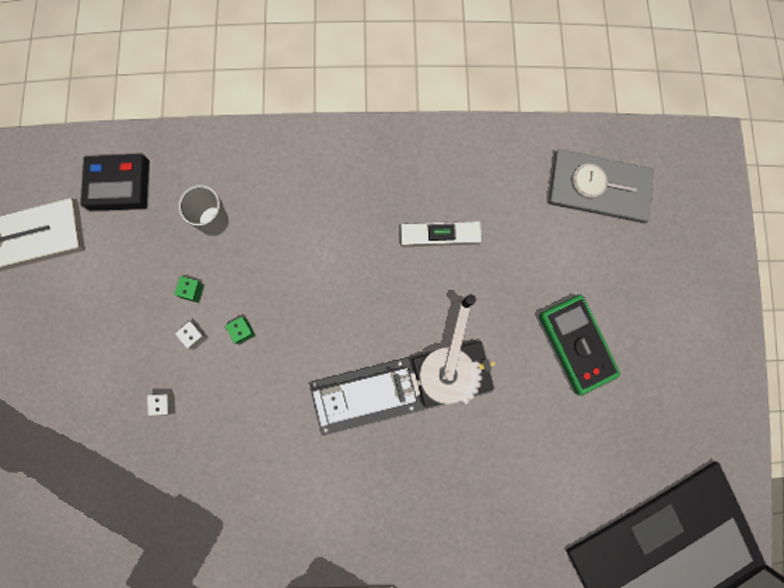

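View pics/scene0.png

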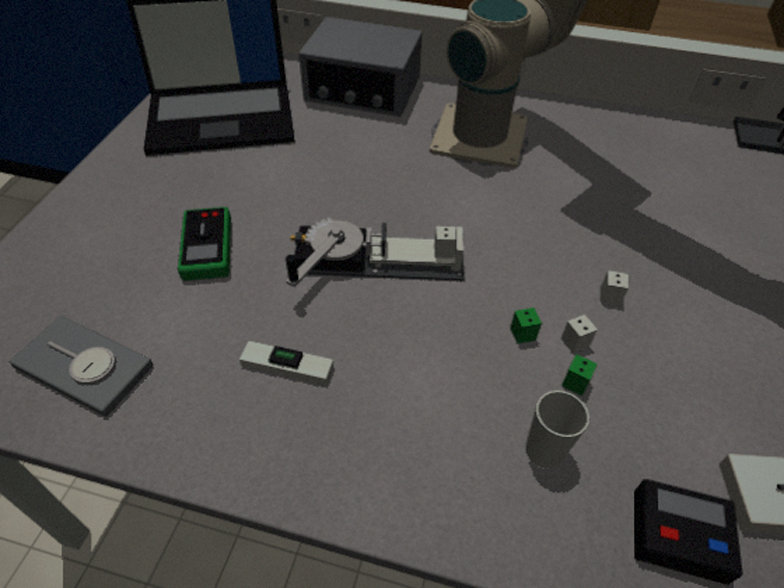

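Candidates in the top view (1.4x pixels): white blocks at (189,334) and (157,404), which are the loose ones I want. Green decoys are at (188,288) and (238,329). The white block at (334,402) stands on the shelf, so it is specimen_c. The grip top is at (468,300) and the pivot at (449,375). Next is one close crop.

```bash
cat > h.py <<'E'
import json, numpy as np, cv2
class Cam:
    def __init__(s,n):
        d=json.load(open(f"{n}.json")); f=210/np.tan(np.radians(d["vertical_fov"]/2))
        s.K=np.array([[f,0,d["cx"]],[0,f,d["cy"]],[0,0,1.]]); s.D=np.array(d["D"]); s.V=np.array(d["view"])
        s.R=s.V[:3,:3]; s.t=s.V[:3,3]; s.C=-s.R.T@s.t
    def ray(s,uv):
        p=cv2.undistortPoints(np.array(uv,float).reshape(-1,1,2),s.K,s.D).reshape(-1,2)
        return np.c_[p,np.ones(len(p))]@s.R
    def cast(s,uv,z):
        r=s.ray(uv); return s.C+r*((z-s.C[2])/r[:,2])[:,None]
    def proj(s,P):
        return cv2.projectPoints(np.array(P,float).reshape(-1,3),cv2.Rodrigues(s.R)[0],s.t,s.K,s.D)[0].reshape(-1,2)
def two(c1,u1,c2,u2):
    r1=c1.ray([u1])[0];r2=c2.ray([u2])[0];A=np.c_[r1,-r2];x=np.linalg.lstsq(A,c2.C-c1.C,rcond=None)[0]
    a,b=c1.C+x[0]*r1,c2.C+x[1]*r2; return (a+b)/2,np.linalg.norm(a-b)
top,scene=Cam("top"),Cam("scene")
E
python3 - <<'E'
from h import *
im=cv2.imread("top0_raw.png"); s=cv2.imread("scene0_raw.png")
r=lambda a,x0,y0,w,h,f:cv2.resize(a[y0:y0+h,x0:x0+w],None,fx=f,fy=f,interpolation=cv2.INTER_CUBIC)
A=r(im,215,200,150,115,4)  # press 600x460
B=r(im,100,195,85,115,2.3); 
can=np.zeros((600,800,3),np.uint8); can[:460,:600]=A; b=B[:460]; can[:b.shape[0],600:600+b.shape[1]]=b[:,:200]
C=r(s,195,150,150,70,2.2); can[460:460+140,:C.shape[1]]=C[:140]
cv2.imwrite("pics/crop1.png",can)
hsv=cv2.cvtColor(im,cv2.COLOR_BGR2HSV)
for t in (130,160,190):
    m=((hsv[...,2]>t)&(hsv[...,1]<60)).astype(np.uint8); m[:190]=0; m[:,:90]=0;m[:,370:]=0
    cs,_=cv2.findContours(m,cv2.RETR_EXTERNAL,cv2.CHAIN_APPROX_NONE)
    for c in cs:
        if cv2.contourArea(c)>60: print(t,cv2.contourArea(c),cv2.minAreaRect(c))
for uv in ((135,239),(112,289)): print(top.cast([uv],.05))
print(top.cast([(334.,214.5)],.114),top.cast([(321,268)],.07))
E
```

```text
130 158.0 ((95.5, 399.0), (11.0, 28.0), 0.0)
130 58924.0 ((229.49996948242188, 304.4999694824219), (278.99993896484375, 228.99996948242188), -0.0)
160 187.5 ((112.0, 289.0), (14.0, 14.0), 90.0)
160 182.0 ((133.8048858642578, 238.756103515625), (14.680334091186523, 14.367987632751465), 51.34019088745117)
160 2797.0 ((281.5159912109375, 262.5879821777344), (68.78146362304688, 120.47936248779297), 79.69515228271484)
190 156.0 ((111.5, 289.0), (14.0, 13.0), 90.0)
190 78.5 ((228.2941436767578, 291.176513671875), (24.253562927246094, 4.365641117095947), 75.96376037597656)
190 1141.5 ((262.7059020996094, 282.3235168457031), (24.25356101989746, 63.786869049072266), 75.96376037597656)
190 160.0 ((133.9508056640625, 238.5409698486328), (13.059762001037598, 13.57190990447998), 50.194427490234375)
190 1272.5 ((320.2176208496094, 253.8293914794922), (68.10649108886719, 42.489864349365234), 85.60128784179688)
[[0.56369629 0.25612409 0.05      ]]
[[0.43996947 0.31418996 0.05      ]]
[[ 0.6074789  -0.23360084  0.114     ]] [[ 0.48218736 -0.203678    0.07      ]]
```

View pics/crop1.png

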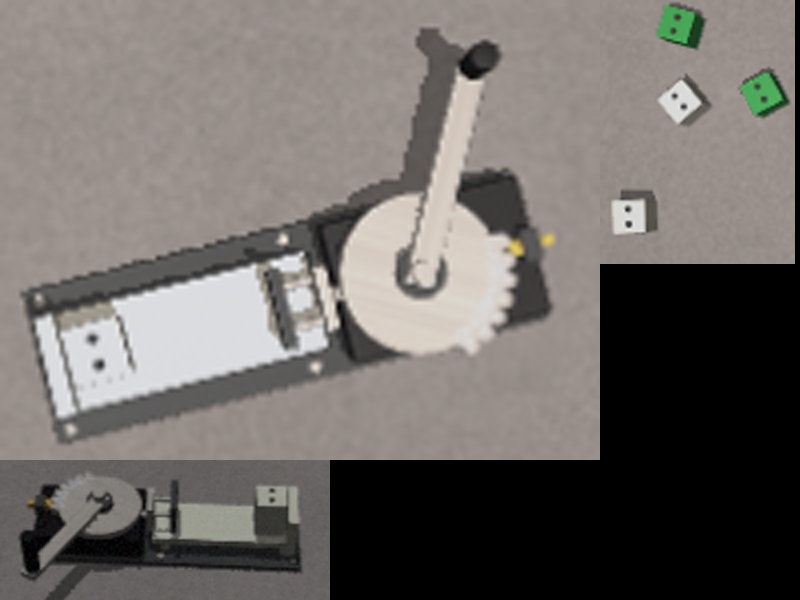

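Top crop: c is on the shelf at (95,350), the jaw face is at about (282,305), the hub at (420,270) and the grip top at (483,55). The two loose aluminium blocks are on the right, white with sockets at (682,101) and (629,216). The neighbours at (680,25) and (763,93) are clearly green, so they aren't wanted. Now exact positions.

```bash
cat >> h.py <<'E'
def rect_on(cam,m,z,near):
    "component of mask m containing/nearest pixel, cast on plane z, min rect in mm"
    cs,_=cv2.findContours(m.astype(np.uint8),cv2.RETR_EXTERNAL,cv2.CHAIN_APPROX_NONE)
    c=max((c for c in cs if cv2.contourArea(c)>40),key=lambda c:cv2.pointPolygonTest(c,near,True))
    P=cam.cast(c.reshape(-1,2),z)[:,:2]*1000
    return cv2.minAreaRect(P.astype(np.float32)),P
E
python3 - <<'E'
from h import *
print("cams",top.C.round(3),scene.C.round(3))
im=cv2.imread("top0_raw.png"); hsv=cv2.cvtColor(im,cv2.COLOR_BGR2HSV); V,S=hsv[...,2].astype(float),hsv[...,1]
m=(V>190)&(S<60); m[:190]=0
for uv in ((134.,239.),(112.,289.)): print("blk",rect_on(top,m,.05,uv)[0])
# socket midpoint: darkness-weighted centroid
for (u,v) in ((134,239),(112,289)):
    w=np.clip(190-V[v-5:v+6,u-5:u+6],0,None); yy,xx=np.mgrid[v-5:v+6,u-5:u+6]
    yx=(w*(np.hypot(xx-u,yy-v)<5)); c=((xx*yx).sum()/yx.sum(),(yy*yx).sum()/yx.sum()); 
    M=np.cov(np.array([xx.ravel(),yy.ravel()]),aweights=yx.ravel()); e=np.linalg.eigh(M)
    d=e[1][:,1]; P=top.cast([c,np.array(c)+d*3],.05); print("sock",np.round(c,2),P[0].round(4),"ang",np.degrees(np.arctan2(*(P[1]-P[0])[[1,0]])))
print("shelf",rect_on(top,m,.03,(262.,282.))[0]); 
r,P=rect_on(top,m,.03,(262.,282.))
# c top face sockets in the 4x crop
x=lambda a,b:(215+a/4-.375,200+b/4-.375)
print("c",top.cast([x(92,339),x(99,365)],.08))
print("stop top corners",top.cast([x(35,316),x(55,308)],.065), top.cast([x(58,420),x(76,414)],.065))
for z in (.03,.072): print("jaw",z,top.cast([x(262,265),x(280,347)],z), top.cast([x(278,265),x(298,347)],z))
print("holes",top.cast([x(38,298),x(282,238),x(70,428),x(315,367)],.01))
sx=lambda a,b:(195+a/2.2-.3,150+(b-460)/2.2-.3)
print("pivot two",two(top,x(422,270),scene,sx(102,501)))
print("grip two",two(top,x(485,50),scene,sx(28,536)))
print("c two",two(top,x(95.5,352),scene,sx(271,497)))
# disc centroid
md=((V>150)&(S<60)).astype(np.uint8); md=cv2.morphologyEx(md,cv2.MORPH_OPEN,cv2.getStructuringElement(cv2.MORPH_ELLIPSE,(25,25)))
cs,_=cv2.findContours(md[:, :],cv2.RETR_EXTERNAL,cv2.CHAIN_APPROX_NONE)
for c in cs:
    mm=cv2.minEnclosingCircle(c)
    if 300<mm[0][0]<345 and 230<mm[0][1]<300: print("disc",mm,top.cast([mm[0]],.055))
mb=((V<50)).astype(np.uint8)[205:225,325:345]; print("grip dark px",[a.mean() for a in np.nonzero(mb)][::-1],mb.sum()); print(mb)
E
```

```text
cams [ 0.471 -0.059  1.219] [1.243 0.094 0.836]
blk ((564.8867797851562, 258.8743896484375), (33.415550231933594, 34.02021026611328), 39.00034713745117)
blk ((440.07830810546875, 315.51708984375), (34.7404899597168, 33.368751525878906), 0.11018676310777664)
sock [134.19 238.87] [0.5641 0.2582 0.05  ] ang -138.8094237669381
sock [111.9 289.3] [0.4392 0.3144 0.05  ] ang -177.09668860064016
shelf ((450.527587890625, -61.09503936767578), (60.66019058227539, 159.8784637451172), 12.55064582824707)
c [[ 0.44769648 -0.00078556  0.08      ]
 [ 0.43210998 -0.00470108  0.08      ]]
stop top corners [[0.46199158 0.0343796  0.065     ]
 [0.46659909 0.02214794 0.065     ]] [[0.3989463  0.02143158 0.065     ]
 [0.40234342 0.01047447 0.065     ]]
jaw 0.03 [[ 0.49052408 -0.10568836  0.03      ]
 [ 0.43899    -0.11570198  0.03      ]] [[ 0.49028483 -0.11574932  0.03      ]
 [ 0.43869984 -0.12698654  0.03      ]]
jaw 0.072 [[ 0.48982936 -0.1040435   0.072     ]
 [ 0.44011582 -0.11370337  0.072     ]] [[ 0.48959856 -0.11374904  0.072     ]
 [ 0.43983592 -0.12458927  0.072     ]]
holes [[ 0.47295485  0.0
[... 627 characters left out ...]
 0 0 0 0 0]
 [0 0 0 0 0 0 0 0 0 0 0 0 0 0 0 0 0 0 0 0]
 [0 0 0 0 0 0 0 0 0 0 0 0 0 0 0 0 0 0 0 0]
 [0 0 0 0 0 0 0 0 0 0 0 0 0 0 0 0 0 0 0 0]
 [0 0 0 0 0 0 0 0 1 0 0 0 0 0 0 0 0 0 0 0]
 [0 0 0 0 0 0 0 1 0 0 0 0 0 0 0 0 0 0 0 0]
 [0 0 0 0 0 0 1 1 0 0 0 0 0 0 0 0 0 0 0 0]
 [0 0 0 0 0 1 1 1 1 0 0 0 0 0 0 0 0 0 0 0]
 [0 0 0 0 0 1 1 1 1 0 0 0 0 0 0 0 0 0 0 0]
 [0 0 0 0 0 1 1 1 1 1 1 1 0 0 0 0 0 0 0 0]
 [0 0 0 0 0 0 1 1 1 1 0 0 0 0 0 0 0 0 0 0]
 [0 0 0 0 0 0 0 1 1 0 0 0 0 0 0 0 0 0 0 0]
 [0 0 0 0 0 0 0 0 0 0 0 0 0 0 0 0 0 0 0 0]
 [0 0 0 0 0 0 0 0 0 0 0 0 0 0 0 0 0 0 0 0]
 [0 0 0 0 0 0 0 0 0 0 0 0 0 0 0 0 0 0 0 0]
 [0 0 0 0 0 0 0 0 0 0 0 0 0 0 0 0 0 0 0 0]
 [0 0 0 0 0 0 0 0 0 0 0 0 0 0 0 0 0 0 0 0]]
```

```bash
cat >> h.py <<'E'
from scipy.spatial.transform import Rotation as Ro
PY=np.radians(12.6); UX=np.array([np.cos(PY),np.sin(PY),0]); UY=np.array([-np.sin(PY),np.cos(PY),0]); PO=.4275*UX-.136*UY
def press(x,y): return (PO+x*UX+y*UY)/1e3 if 0 else PO+(x*UX+y*UY)/1000
def plan(s,xy,z,jaw):
    "report tool pose, and the shift (cm, current tool axes) and turn (deg) to a tool-down pose with jaw axis at angle jaw (deg, mod 180)"
    R=Ro.from_rotvec(s["tool_rot"]); M=R.as_matrix(); p=s["position"]
    y=M[:,1]; cur=np.degrees(np.arctan2(y[1],y[0])); j=jaw+180*round((cur-jaw)/180)
    d=np.radians(j); X=np.array([0,0,-1.]); Y=np.array([np.cos(d),np.sin(d),0]); T=np.c_[X,Y,np.cross(X,Y)]
    tw=np.degrees((R.inv()*Ro.from_matrix(T)).as_rotvec())
    D=np.array([*xy[:2],z])-p
    print("t",s["time_s"],"pos",p.round(4),"jaw",cur.round(1),"gap",round(s["finger_gap"],3),"F",s["ft_force"].round(1),"q",s["q"].round(2))
    print(" world d mm",(D*1000).round(1),"| shift cm in start axes",(M.T@D*100).round(2),"in end axes",(T.T@D*100).round(2),"| twist",tw.round(1))
E
python3 - <<'E'
from h import *; from station import robot
s=robot.observe(); print(PO,press(0,-4),press(0,-46)); print(Ro.from_rotvec(s["tool_rot"]).as_matrix().round(2))
plan(s,(.4397,.3150),.012,1.5)
plan(s,(.5645,.2586),.012,40)
E
```

```text
[ 0.4468719  -0.03946844  0.        ] [ 0.44774447 -0.04337211  0.        ] [ 0.45690649 -0.08436061  0.        ]
[[-0.    0.42  0.91]
 [-0.    0.91 -0.42]
 [-1.   -0.   -0.  ]]
t 0.1 pos [0.2629 0.5662 0.2302] jaw 65.1 gap 1.0 F [-0.6 -0.1  0.3] q [ 1.03  0.28 -0.03  1.27 -0.    1.47]
 world d mm [ 176.8 -251.2 -218.2] | shift cm in start axes [ 21.85 -15.29  26.62] in end axes [21.82 17.02 25.58] | twist [63.6  0.1  0.1]
t 0.1 pos [0.2629 0.5662 0.2302] jaw 65.1 gap 1.0 F [-0.6 -0.1  0.3] q [ 1.03  0.28 -0.03  1.27 -0.    1.47]
 world d mm [ 301.6 -307.6 -218.2] | shift cm in start axes [ 21.85 -15.15  40.31] in end axes [21.82  3.33 42.95] | twist [25.1  0.   0.1]
```

apply_moves([
  {"claw":0,"linear":[0,-2.55,4.44],"twist":[0,0,0]},
  {"claw":0,"linear":[0,-2.55,4.44],"twist":[0,0,0]},
  {"claw":0,"linear":[0,-2.55,4.44],"twist":[0,0,0]},
  {"claw":0,"linear":[0,-2.55,4.44],"twist":[0,0,0]},
  {"claw":0,"linear":[0,-2.55,4.44],"twist":[0,0,0]},
  {"claw":0,"linear":[0,-2.55,4.44],"twist":[0,0,0]},
  {"claw":0,"linear":[2,0,0],"twist":[10.6,0,0]},
  {"claw":0,"linear":[2,0,0],"twist":[10.6,0,0]},
  {"claw":0,"linear":[2,0,0],"twist":[10.6,0,0]},
  {"claw":0,"linear":[2,0,0],"twist":[10.6,0,0]},
  {"claw":0,"linear":[2,0,0],"twist":[10.6,0,0]},
  {"claw":0,"linear":[2,0,0],"twist":[10.6,0,0]},
])

```text
time_s: 1.6
position: [0.4442, 0.3053, 0.1031]
tool_rot: [1.193, 1.216, -1.203]
ft_force: [-0.5, -0.2, -0.6]
finger_gap: 1.004
```

Run:
```python
from h import *; from station import robot,optics
plan(robot.observe(),(.4397,.3150),.012,1.5)
```

```text
t 1.6 pos [0.4442 0.3053 0.1031] jaw 0.9 gap 1.004 F [-0.5 -0.2 -0.6] q [ 0.48  0.23 -0.37  0.97 -0.    2.04]
 world d mm [ -4.5   9.7 -91.1] | shift cm in start axes [ 9.1  -0.4  -1.02] in end axes [ 9.11 -0.43 -0.98] | twist [-0.6  0.3  0.2]
```

apply_moves([
  {"claw":0,"linear":[0,-0.43,-1.0],"twist":[-0.6,0.3,0.2]},
  {"claw":0,"linear":[3.0,0,0],"twist":[0,0,0]},
  {"claw":0,"linear":[3.0,0,0],"twist":[0,0,0]},
  {"claw":0,"linear":[2.0,0,0],"twist":[0,0,0]},
])

```text
time_s: 2.1
position: [0.4402, 0.3184, 0.0234]
tool_rot: [1.184, 1.229, -1.176]
ft_force: [-1.0, -0.1, 0.6]
finger_gap: 0.998
```

Run:
```python
from h import *; from station import robot,optics
plan(robot.observe(),(.4397,.3150),.012,1.5)
```

```text
t 2.1 pos [0.4402 0.3184 0.0234] jaw 2.3 gap 0.998 F [-1.  -0.1  0.6] q [ 0.51  0.33 -0.44  0.79  0.    2.04]
 world d mm [ -0.5  -3.4 -11.4] | shift cm in start axes [ 1.14 -0.06  0.34] in end axes [ 1.14 -0.05  0.34] | twist [ 0.8 -0.2 -0.2]
```

apply_moves([
  {"claw":0,"linear":[1.1,-0.05,0.34],"twist":[0.8,-0.2,-0.2]},
  {"claw":1,"linear":[0,0,0],"twist":[0,0,0]},
  {"claw":1,"linear":[0,0,0],"twist":[0,0,0]},
  {"claw":1,"linear":[0,0,0],"twist":[0,0,0]},
  {"claw":1,"linear":[0,0,0],"twist":[0,0,0]},
  {"claw":1,"linear":[0,0,0],"twist":[0,0,0]},
], newtons=50)

```text
time_s: 2.85
position: [0.4409, 0.3168, 0.0148]
tool_rot: [1.188, 1.225, -1.183]
ft_force: [-0.3, 0.4, -1.7]
finger_gap: 0.416
```

Run:
```python
from h import *; from station import robot,optics
plan(robot.observe(),press(0,-4),.042,12.6)
```

```text
t 2.85 pos [0.4409 0.3168 0.0148] jaw 1.8 gap 0.416 F [-0.3  0.4 -1.7] q [ 0.5   0.34 -0.45  0.78  0.    2.04]
 world d mm [   6.8 -360.2   27.2] | shift cm in start axes [-2.81 -0.48 36.02] in end axes [-2.72 -7.19 35.3 ] | twist [-10.8  -0.1  -0.1]
```

apply_moves([
  {"claw":1,"linear":[-2,0,0],"twist":[0,0,0]},
  {"claw":1,"linear":[-4,0,0],"twist":[0,0,0]},
  {"claw":1,"linear":[-4,0,0],"twist":[-5,0,0]},
  {"claw":1,"linear":[-2,0,0],"twist":[-5,0,0]},
  {"claw":1,"linear":[0,-0.6,3],"twist":[0,0,0]},
  {"claw":1,"linear":[0,-0.9,4.4],"twist":[0,0,0]},
  {"claw":1,"linear":[0,-0.9,4.4],"twist":[0,0,0]},
  {"claw":1,"linear":[0,-0.9,4.4],"twist":[0,0,0]},
  {"claw":1,"linear":[0,-0.9,4.4],"twist":[0,0,0]},
  {"claw":1,"linear":[0,-0.9,4.4],"twist":[0,0,0]},
  {"claw":1,"linear":[0,-0.9,4.4],"twist":[0,0,0]},
  {"claw":1,"linear":[0,-0.6,3],"twist":[0,0,0]},
  {"claw":1,"linear":[0,-0.4,2],"twist":[0,0,0]},
])

```text
time_s: 4.47
position: [0.4444, -0.0445, 0.1375]
tool_rot: [1.05, 1.302, -1.045]
ft_force: [-0.1, -0.1, -1.5]
finger_gap: 0.416
```

Run:
```python
from h import *; from station import robot,optics
plan(robot.observe(),press(0,-4),.045,12.6)
```

```text
t 4.475 pos [ 0.4444 -0.0445  0.1375] jaw 12.4 gap 0.416 F [-0.1 -0.1 -1.5] q [-0.25  0.03 -0.53  1.01  0.    1.11]
 world d mm [  3.3   1.1 -92.5] | shift cm in start axes [ 9.25  0.32 -0.03] in end axes [ 9.25  0.35 -0.03] | twist [-0.2 -0.  -0.2]
```

apply_moves([
  {"claw":1,"linear":[0,0.33,0],"twist":[0,0,0]},
  {"claw":1,"linear":[3,0,0],"twist":[0,0,0]},
  {"claw":1,"linear":[3,0,0],"twist":[0,0,0]},
  {"claw":1,"linear":[1.5,0,0],"twist":[0,0,0]},
  {"claw":1,"linear":[0,0,0],"twist":[0,0,0]},
])

```text
time_s: 5.1
position: [0.4489, -0.0421, 0.0611]
tool_rot: [1.053, 1.302, -1.043]
ft_force: [-0.1, 0.3, -2.0]
finger_gap: 0.415
```

Run:
```python
from h import *; from station import robot,optics
plan(robot.observe(),press(0,-4),.045,12.6)
c=optics.capture("top")["img"][:,:,::-1]; d=optics.capture("scene")["img"][:,:,::-1]
r=lambda a,x0,y0,w,h,f:cv2.resize(a[y0:y0+h,x0:x0+w],None,fx=f,fy=f,interpolation=cv2.INTER_CUBIC)
cv2.imwrite("pics/place1.png",np.hstack([r(c,215,200,150,125,2.6),r(d,200,110,150,125,2.6)]))
```

```text
t 5.1 pos [ 0.4489 -0.0421  0.0611] jaw 12.4 gap 0.415 F [-0.1  0.3 -2. ] q [-0.24  0.13 -0.61  0.83  0.    1.11]
 world d mm [ -1.1  -1.2 -16.1] | shift cm in start axes [ 1.61 -0.15  0.1 ] in end axes [ 1.61 -0.14  0.1 ] | twist [-0.2 -0.1 -0.3]
```

View pics/place1.png

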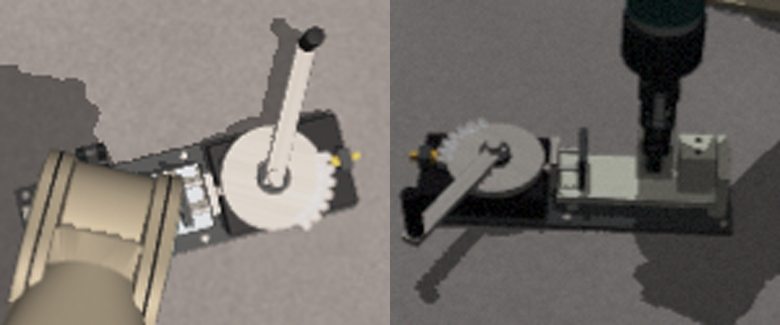

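The scene crop (right half) shows the held block at (655,165) over the shelf, left of c at (698,160) with a small gap, and the jaw is clear at (583,150). Lowering it and letting go.

apply_moves([
  {"claw":1,"linear":[0.9,-0.14,0.1],"twist":[0,0,0]},
  {"claw":1,"linear":[0.6,0,0],"twist":[0,0,0]},
  {"claw":1,"linear":[0.0,0,0],"twist":[0,0,0]},
])

```text
time_s: 5.58
position: [0.451, -0.044, 0.0483]
tool_rot: [1.054, 1.295, -1.039]
ft_force: [-0.9, -0.4, -1.3]
finger_gap: 0.411
```

Run:
```python
from h import *; from station import robot,optics
plan(robot.observe(),press(0,-4),.045,12.6)
```

```text
t 5.575 pos [ 0.451  -0.044   0.0483] jaw 12.4 gap 0.411 F [-0.9 -0.4 -1.3] q [-0.24  0.15 -0.62  0.79  0.    1.11]
 world d mm [-3.3  0.6 -3.3] | shift cm in start axes [ 0.33 -0.31 -0.13] in end axes [ 0.33 -0.31 -0.13] | twist [-0.2  0.1 -0.7]
```

apply_moves([
  {"claw":1,"linear":[0.25,-0.2,-0.1],"twist":[0,0,-0.5]},
  {"claw":1,"linear":[0.0,0,0],"twist":[0,0,0]},
])

```text
time_s: 5.82
position: [0.449, -0.0435, 0.0459]
tool_rot: [1.049, 1.301, -1.046]
ft_force: [0.5, -0.4, -1.4]
finger_gap: 0.413
```

Run:
```python
from h import *; from station import robot,optics
plan(robot.observe(),press(0,-4),.045,12.6)
```

```text
t 5.825 pos [ 0.449  -0.0435  0.0459] jaw 12.4 gap 0.413 F [ 0.5 -0.4 -1.4] q [-0.24  0.15 -0.62  0.79  0.    1.11]
 world d mm [-1.2  0.2 -0.9] | shift cm in start axes [ 0.09 -0.12 -0.04] in end axes [ 0.09 -0.12 -0.04] | twist [-0.2  0.1 -0.2]
```

apply_moves([
  {"claw":1,"linear":[0.15,-0.1,0],"twist":[0,0,0]},
  {"claw":1,"linear":[0.1,0,0],"twist":[0,0,0]},
  {"claw":1,"linear":[0,0,0],"twist":[0,0,0]},
])

```text
time_s: 6.2
position: [0.4481, -0.0439, 0.0439]
tool_rot: [1.049, 1.301, -1.046]
ft_force: [0.7, 0.5, -0.8]
finger_gap: 0.415
```

apply_moves([
  {"claw":1,"linear":[0.12,0,0],"twist":[0,0,0]},
  {"claw":1,"linear":[0,0,0],"twist":[0,0,0]},
])

```text
time_s: 6.45
position: [0.4484, -0.044, 0.044]
tool_rot: [1.049, 1.3, -1.046]
ft_force: [0.3, 0.1, -1.4]
finger_gap: 0.411
```

apply_moves([
  {"claw":1,"linear":[0.2,0,0],"twist":[0,0,0]},
  {"claw":1,"linear":[0,0,0],"twist":[0,0,0]},
])

```text
time_s: 6.7
position: [0.4491, -0.0442, 0.0441]
tool_rot: [1.049, 1.299, -1.046]
ft_force: [-0.4, -0.0, -2.4]
finger_gap: 0.415
```

apply_moves([
  {"claw":1,"linear":[0.3,0,0],"twist":[0,0,0]},
  {"claw":1,"linear":[0.1,0,0],"twist":[0,0,0]},
])

```text
time_s: 6.95
position: [0.4495, -0.0443, 0.0438]
tool_rot: [1.048, 1.3, -1.046]
ft_force: [-2.7, 1.4, 4.1]
finger_gap: 0.412
```

Contact now shows (+4 N upward), so the block is on the shelf. Opening and retreating.

apply_moves([
  {"claw":0.2,"linear":[0,0,0],"twist":[0,0,0]},
  {"claw":0,"linear":[0,0,0],"twist":[0,0,0]},
  {"claw":0,"linear":[0,0,0],"twist":[0,0,0]},
  {"claw":0,"linear":[0,0,0],"twist":[0,0,0]},
  {"claw":0,"linear":[-3,0,0],"twist":[0,0,0]},
  {"claw":0,"linear":[-5,0,0],"twist":[0,0,0]},
  {"claw":0,"linear":[-5,0,0],"twist":[0,0,0]},
])

```text
time_s: 7.82
position: [0.4448, -0.0432, 0.171]
tool_rot: [1.046, 1.311, -1.052]
ft_force: [1.3, -0.2, -0.0]
finger_gap: 1.003
```

Run:
```python
from h import *; from station import robot,optics
plan(robot.observe(),(.5645,.2586),.012,40)
```

```text
t 7.825 pos [ 0.4448 -0.0432  0.171 ] jaw 12.4 gap 1.003 F [ 1.3 -0.2 -0. ] q [-0.24  0.01 -0.47  1.1  -0.    1.11]
 world d mm [ 119.7  301.8 -159. ] | shift cm in start axes [ 15.85  18.28 -26.86] in end axes [ 15.9   28.57 -15.43] | twist [-27.6  -0.3   0.3]
```

apply_moves([
  {"claw":0,"linear":[0,1.5,-2.2],"twist":[0,0,0]},
  {"claw":0,"linear":[0,2.6,-3.85],"twist":[0,0,0]},
  {"claw":0,"linear":[0,2.6,-3.85],"twist":[0,0,0]},
  {"claw":0,"linear":[0,2.6,-3.85],"twist":[0,0,0]},
  {"claw":0,"linear":[0,2.6,-3.85],"twist":[0,0,0]},
  {"claw":0,"linear":[0,2.6,-3.85],"twist":[0,0,0]},
  {"claw":0,"linear":[0,2.4,-3.5],"twist":[0,0,0]},
  {"claw":0,"linear":[0,1.3,-1.9],"twist":[0,0,0]},
  {"claw":0,"linear":[2,0,0],"twist":[-9.2,0,0]},
  {"claw":0,"linear":[2,0,0],"twist":[-9.2,0,0]},
  {"claw":0,"linear":[2,0,0],"twist":[-9.2,0,0]},
  {"claw":0,"linear":[0,0,0],"twist":[0,0,0]},
])

```text
time_s: 9.32
position: [0.5746, 0.2679, 0.112]
tool_rot: [0.671, 1.46, -0.671]
ft_force: [0.2, -0.5, -0.5]
finger_gap: 1.002
```

Run:
```python
from h import *; from station import robot,optics
plan(robot.observe(),(.5645,.2586),.012,40)
im=optics.capture("top")["img"][:,:,::-1].copy(); cv2.imwrite("top1_raw.png",im)
hsv=cv2.cvtColor(im,cv2.COLOR_BGR2HSV); V,S=hsv[...,2].astype(float),hsv[...,1]
r=lambda a,x0,y0,w,h,f:cv2.resize(a[y0:y0+h,x0:x0+w],None,fx=f,fy=f,interpolation=cv2.INTER_CUBIC)
cv2.imwrite("pics/after1.png",r(im,215,200,150,115,4))
```

```text
t 9.325 pos [0.5746 0.2679 0.112 ] jaw 40.7 gap 1.002 F [ 0.2 -0.5 -0.5] q [ 0.34  0.37 -0.16  1.04 -0.    1.2 ]
 world d mm [ -10.1   -9.3 -100. ] | shift cm in start axes [ 9.99 -1.39 -0.  ] in end axes [10.   -1.37  0.06] | twist [ 0.7  0.2 -0.1]
```

View pics/after1.png

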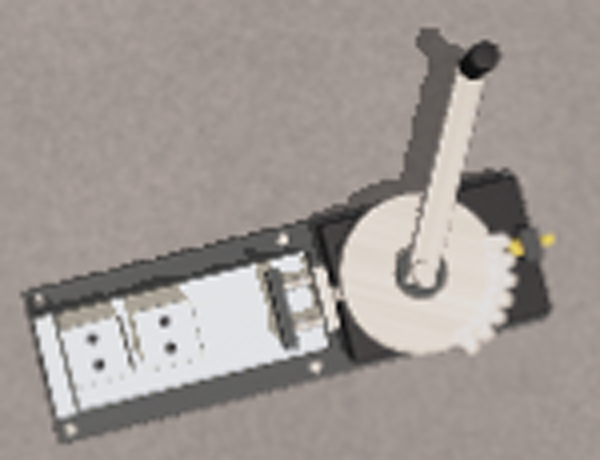

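The crop shows the first block standing square beside c. Its sockets are around (167,334), against (95,352) for c, and the free space before the jaw at (275,305) remains. On to the second block.

apply_moves([
  {"claw":0,"linear":[1,-1.37,0],"twist":[0.7,0,0]},
  {"claw":0,"linear":[3.0,0,0],"twist":[0,0,0]},
  {"claw":0,"linear":[2.5,0,0],"twist":[0,0,0]},
  {"claw":0,"linear":[1.5,0,0],"twist":[0,0,0]},
  {"claw":0,"linear":[0,0,0],"twist":[0,0,0]},
])

```text
time_s: 10.0
position: [0.5713, 0.2606, 0.0378]
tool_rot: [0.697, 1.443, -0.682]
ft_force: [-0.3, 0.9, -0.2]
finger_gap: 1.005
```

Run:
```python
from h import *; from station import robot,optics
plan(robot.observe(),(.5645,.2586),.012,40)
x=lambda a,b:(215+a/4-.375,200+b/4-.375)
P=top.cast([x(95.5,352),x(167.5,334)],.08); 
for p in P: print("press",((p-PO)@UX*1000).round(1),((p-PO)@UY*1000).round(1))
print(top.proj([press(0,-46)+[0,0,.08]]))
```

```text
t 10.0 pos [0.5713 0.2606 0.0378] jaw 39.3 gap 1.005 F [-0.3  0.9 -0.2] q [ 0.33  0.43 -0.25  0.87 -0.    1.21]
 world d mm [ -6.8  -2.  -25.8] | shift cm in start axes [ 2.57 -0.69 -0.3 ] in end axes [ 2.58 -0.65 -0.29] | twist [-0.7  0.5 -0.9]
press 1.2 37.4
press 1.3 -7.0
[[272.40011137 279.74243024]]
```

apply_moves([
  {"claw":0,"linear":[1.2,-0.65,-0.29],"twist":[-0.7,0.5,-0.9]},
  {"claw":0,"linear":[1.1,0,0],"twist":[0,0,0]},
  {"claw":0,"linear":[0,0,0],"twist":[0,0,0]},
])

```text
time_s: 10.38
position: [0.5662, 0.2593, 0.0156]
tool_rot: [0.683, 1.459, -0.681]
ft_force: [1.1, -0.2, -0.5]
finger_gap: 1.0
```

Run:
```python
from h import *; from station import robot,optics
plan(robot.observe(),(.5645,.2586),.012,40)
```

```text
t 10.375 pos [0.5662 0.2593 0.0156] jaw 40.0 gap 1.0 F [ 1.1 -0.2 -0.5] q [ 0.33  0.46 -0.27  0.85 -0.    1.2 ]
 world d mm [-1.7 -0.7 -3.6] | shift cm in start axes [ 0.36 -0.17 -0.05] in end axes [ 0.36 -0.17 -0.05] | twist [-0.   0.1 -0.1]
```

apply_moves([
  {"claw":0,"linear":[0.2,-0.15,-0.05],"twist":[0,0,0]},
  {"claw":1,"linear":[0,0,0],"twist":[0,0,0]},
  {"claw":1,"linear":[0,0,0],"twist":[0,0,0]},
  {"claw":1,"linear":[0,0,0],"twist":[0,0,0]},
  {"claw":1,"linear":[0,0,0],"twist":[0,0,0]},
  {"claw":1,"linear":[0,0,0],"twist":[0,0,0]},
], newtons=50)

```text
time_s: 11.12
position: [0.5656, 0.2591, 0.0145]
tool_rot: [0.684, 1.457, -0.679]
ft_force: [-0.3, 0.1, -0.5]
finger_gap: 0.415
```

Run:
```python
from h import *; from station import robot,optics
plan(robot.observe(),press(0,-48),.044,12.6)
```

```text
t 11.125 pos [0.5656 0.2591 0.0145] jaw 40.0 gap 0.415 F [-0.3  0.1 -0.5] q [ 0.33  0.45 -0.27  0.84 -0.    1.2 ]
 world d mm [-108.2 -345.4   29.5] | shift cm in start axes [ -3.03 -30.47  19.52] in end axes [ -2.95 -18.1   31.35] | twist [27.4  0.1 -0.3]
```

apply_moves([
  {"claw":1,"linear":[-2,0,0],"twist":[0,0,0]},
  {"claw":1,"linear":[-4,0,0],"twist":[0,0,0]},
  {"claw":1,"linear":[-4,0,0],"twist":[9.1,0,0]},
  {"claw":1,"linear":[-3,0,0],"twist":[9.1,0,0]},
  {"claw":1,"linear":[0,0,0],"twist":[9.1,0,0]},
  {"claw":1,"linear":[0,-1.1,1.95],"twist":[0,0,0]},
  {"claw":1,"linear":[0,-2.3,4.0],"twist":[0,0,0]},
  {"claw":1,"linear":[0,-2.3,4.0],"twist":[0,0,0]},
  {"claw":1,"linear":[0,-2.3,4.0],"twist":[0,0,0]},
  {"claw":1,"linear":[0,-2.3,4.0],"twist":[0,0,0]},
  {"claw":1,"linear":[0,-2.3,4.0],"twist":[0,0,0]},
  {"claw":1,"linear":[0,-2.3,4.0],"twist":[0,0,0]},
  {"claw":1,"linear":[0,-1.5,2.6],"twist":[0,0,0]},
  {"claw":1,"linear":[0,-0.8,1.3],"twist":[0,0,0]},
  {"claw":1,"linear":[0,0,0],"twist":[0,0,0]},
])

```text
time_s: 13.0
position: [0.4405, -0.086, 0.1401]
tool_rot: [1.033, 1.317, -1.058]
ft_force: [-0.5, -0.3, -1.7]
finger_gap: 0.42
```

Run:
```python
from h import *; from station import robot,optics
plan(robot.observe(),press(0,-48),.044,12.6)
```

```text
t 13.0 pos [ 0.4405 -0.086   0.1401] jaw 12.7 gap 0.42 F [-0.5 -0.3 -1.7] q [-0.33  0.05 -0.5   1.04 -0.01  1.02]
 world d mm [ 16.8  -0.3 -96.1] | shift cm in start axes [9.58 1.81 0.39] in end axes [9.61 1.63 0.39] | twist [0.1 0.1 1. ]
```

apply_moves([
  {"claw":1,"linear":[0,1.63,0.39],"twist":[0,0,1.0]},
  {"claw":1,"linear":[2,0,0],"twist":[0,0,0]},
  {"claw":1,"linear":[2,0,0],"twist":[0,0,0]},
  {"claw":1,"linear":[1,0,0],"twist":[0,0,0]},
  {"claw":1,"linear":[0,0,0],"twist":[0,0,0]},
])

```text
time_s: 13.62
position: [0.4617, -0.0844, 0.0883]
tool_rot: [1.04, 1.305, -1.036]
ft_force: [-0.1, -0.7, -2.0]
finger_gap: 0.415
```

Run:
```python
from h import *; from station import robot,optics
plan(robot.observe(),press(0,-48),.044,12.6)
d=optics.capture("scene")["img"][:,:,::-1]
r=lambda a,x0,y0,w,h,f:cv2.resize(a[y0:y0+h,x0:x0+w],None,fx=f,fy=f,interpolation=cv2.INTER_CUBIC)
cv2.imwrite("pics/place2.png",r(d,250,110,100,90,6))
```

```text
t 13.625 pos [ 0.4617 -0.0844  0.0883] jaw 13.1 gap 0.415 F [-0.1 -0.7 -2. ] q [-0.32  0.13 -0.54  0.9   0.    1.02]
 world d mm [ -4.3  -1.9 -44.3] | shift cm in start axes [ 4.43 -0.48  0.08] in end axes [ 4.43 -0.46  0.09] | twist [ 0.5  0.1 -0.3]
```

View pics/place2.png

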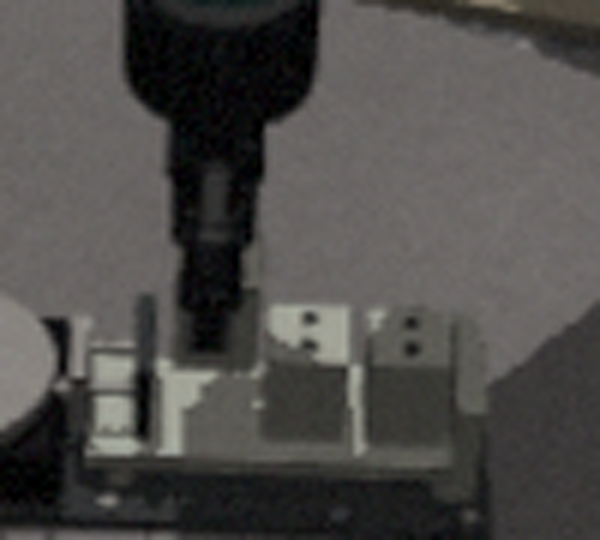

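The crop shows the held block spanning columns 175–255. The gap to the placed block at 262 is small and the gap to the jaw at 155 is larger, so I'll shift about 3.5 mm towards the jaw while lowering.

apply_moves([
  {"claw":1,"linear":[0,-0.46,0.44],"twist":[0.5,0,0]},
  {"claw":1,"linear":[1.5,0,0],"twist":[0,0,0]},
  {"claw":1,"linear":[1.2,0,0],"twist":[0,0,0]},
  {"claw":1,"linear":[0,0,0],"twist":[0,0,0]},
])

```text
time_s: 14.18
position: [0.46, -0.0907, 0.0615]
tool_rot: [1.048, 1.297, -1.041]
ft_force: [0.2, 0.4, -2.8]
finger_gap: 0.416
```

Run:
```python
from h import *; from station import robot,optics
plan(robot.observe(),press(0,-51.5),.044,12.6)
```

```text
t 14.175 pos [ 0.46   -0.0907  0.0615] jaw 12.6 gap 0.416 F [ 0.2  0.4 -2.8] q [-0.33  0.16 -0.57  0.83  0.    1.02]
 world d mm [ -1.9   1.  -17.5] | shift cm in start axes [ 1.75 -0.17 -0.14] in end axes [ 1.75 -0.16 -0.14] | twist [ 0.   0.2 -0.5]
```

apply_moves([
  {"claw":1,"linear":[0.8,-0.16,-0.12],"twist":[0,0.2,-0.5]},
  {"claw":1,"linear":[0.6,0,0],"twist":[0,0,0]},
  {"claw":1,"linear":[0,0,0],"twist":[0,0,0]},
])

```text
time_s: 14.55
position: [0.4581, -0.0898, 0.0464]
tool_rot: [1.045, 1.307, -1.046]
ft_force: [0.5, 0.2, -1.7]
finger_gap: 0.413
```

Run:
```python
from h import *; from station import robot,optics
plan(robot.observe(),press(0,-51.5),.044,12.6)
d=optics.capture("scene")["img"][:,:,::-1]
r=lambda a,x0,y0,w,h,f:cv2.resize(a[y0:y0+h,x0:x0+w],None,fx=f,fy=f,interpolation=cv2.INTER_CUBIC)
cv2.imwrite("pics/place3.png",r(d,250,110,100,90,6))
```

```text
t 14.55 pos [ 0.4581 -0.0898  0.0464] jaw 12.6 gap 0.413 F [ 0.5  0.2 -1.7] q [-0.33  0.18 -0.58  0.81 -0.    1.02]
 world d mm [-0.   0.1 -2.4] | shift cm in start axes [ 0.24  0.   -0.01] in end axes [ 0.24  0.   -0.01] | twist [ 0.  -0.   0.1]
```

View pics/place3.png

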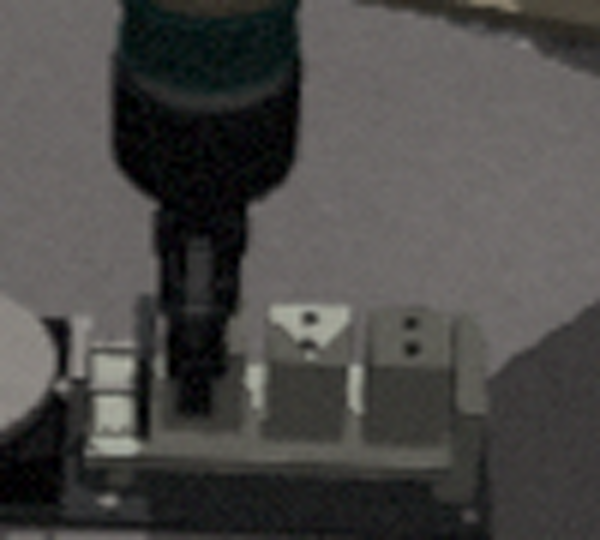

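The held block is at 160–242, its neighbour starts at 264 and the jaw is at about 150. I'll move 2 mm back towards the neighbour and set it down.

apply_moves([
  {"claw":1,"linear":[0,0,-0.25],"twist":[0,0,0]},
  {"claw":1,"linear":[0.25,0,0],"twist":[0,0,0]},
  {"claw":1,"linear":[0.3,0,0],"twist":[0,0,0]},
  {"claw":1,"linear":[0.1,0,0],"twist":[0,0,0]},
])

```text
time_s: 15.1
position: [0.4589, -0.0876, 0.0445]
tool_rot: [1.045, 1.304, -1.045]
ft_force: [0.2, 0.1, -2.7]
finger_gap: 0.415
```

apply_moves([
  {"claw":1,"linear":[0.3,0,0],"twist":[0,0,0]},
  {"claw":1,"linear":[0.3,0,0],"twist":[0,0,0]},
])

```text
time_s: 15.35
position: [0.4591, -0.0877, 0.0444]
tool_rot: [1.044, 1.305, -1.046]
ft_force: [-10.1, 2.5, 28.8]
finger_gap: 0.417
```

Firm contact on the shelf. Easing off, then releasing.

apply_moves([
  {"claw":1,"linear":[0,0,0],"twist":[0,0,0]},
  {"claw":0.2,"linear":[0,0,0],"twist":[0,0,0]},
  {"claw":0,"linear":[0,0,0],"twist":[0,0,0]},
  {"claw":0,"linear":[0,0,0],"twist":[0,0,0]},
  {"claw":0,"linear":[0,0,0],"twist":[0,0,0]},
  {"claw":0,"linear":[-3,0,0],"twist":[0,0,0]},
  {"claw":0,"linear":[-5,0,0],"twist":[0,0,0]},
  {"claw":0,"linear":[-5,0,0],"twist":[0,0,0]},
  {"claw":0,"linear":[-2,0,0],"twist":[0,0,0]},
])

```text
time_s: 16.48
position: [0.4576, -0.087, 0.1959]
tool_rot: [1.043, 1.309, -1.048]
ft_force: [-0.2, -0.1, -0.8]
finger_gap: 0.996
```

Run:
```python
from h import *; from station import robot,optics
d=optics.capture("scene")["img"][:,:,::-1]
r=lambda a,x0,y0,w,h,f:cv2.resize(a[y0:y0+h,x0:x0+w],None,fx=f,fy=f,interpolation=cv2.INTER_CUBIC)
cv2.imwrite("pics/row.png",r(d,190,110,160,110,4.8))
cv2.imwrite("scene2_raw.png",d)
# grip: top view of the clean top1 and pivot in press frame
piv=press(0,-165); print("pivot",piv)
for a in (-.5,.16): 
    t=PY+a; g=piv+.132*np.array([np.cos(t),np.sin(t),0]); print(a,g.round(4),"proj top",top.proj([g+[0,0,.114]]).round(1),"scene",scene.proj([g+[0,0,.114],g+[0,0,.061]]).round(1).tolist())
plan(robot.observe(),piv+.132*np.array([np.cos(PY-.5),np.sin(PY-.5),0]),.0763,93)
```

```text
pivot [ 0.48286553 -0.20049471  0.        ]
-0.5 [ 0.6097 -0.237   0.    ] proj top [[335.4 213.5]] scene [[206.4, 183.2], [208.8, 198.2]]
0.16 [ 0.6055 -0.1515  0.    ] proj top [[299.6 216. ]] scene [[241.5, 189.2], [242.5, 204.2]]
t 16.525 pos [ 0.4587 -0.0874  0.1976] jaw 12.7 gap 1.003 F [ 0.3 -0.7  1. ] q [-0.33  0.02 -0.4   1.15 -0.    1.02]
 world d mm [ 151.1 -149.6 -121.3] | shift cm in start axes [12.11 11.49 17.91] in end axes [ 12.13 -15.73  14.3 ] | twist [-80.3  -0.1   0.1]
```

View pics/row.png

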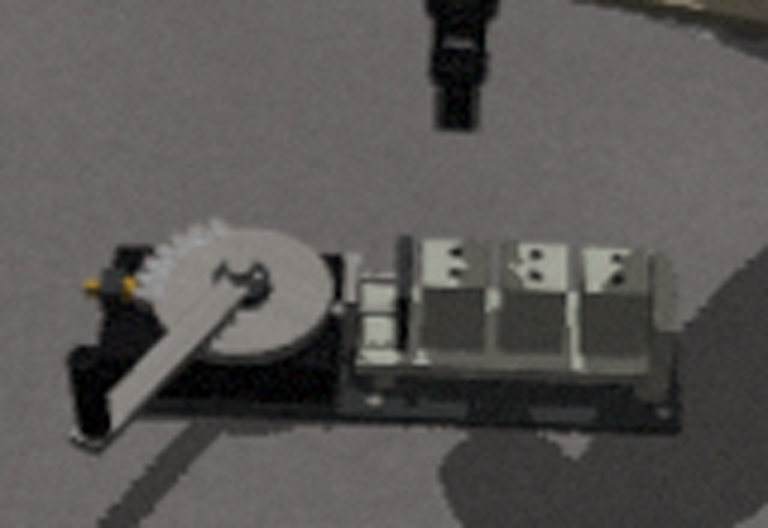

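The crop shows three blocks upright in a row on the shelf at (455,295), (532,295) and (615,300), with small gaps. The jaw at (403,290) is untouched, and the grip stands at (92,390), matching the predicted projection to about 2 px. Now to the lever.

apply_moves([
  {"claw":0,"linear":[0,1.2,1.8],"twist":[-9,0,0]},
  {"claw":0,"linear":[0,1.6,4.1],"twist":[-10,0,0]},
  {"claw":0,"linear":[0,0.85,4.3],"twist":[-10,0,0]},
  {"claw":0,"linear":[0,0.1,4.4],"twist":[-10,0,0]},
  {"claw":0,"linear":[0,0,0],"twist":[-10,0,0]},
  {"claw":0,"linear":[0,0,0],"twist":[-10,0,0]},
  {"claw":0,"linear":[0,0,0],"twist":[-10,0,0]},
  {"claw":0,"linear":[0,0,0],"twist":[-10,0,0]},
  {"claw":0,"linear":[0,0,0],"twist":[0,0,0]},
])

```text
time_s: 17.65
position: [0.5652, -0.2003, 0.1868]
tool_rot: [-0.053, 1.582, 0.061]
ft_force: [-0.5, -0.3, 0.0]
finger_gap: 1.001
```

Run:
```python
from h import *; from station import robot,optics
plan(robot.observe(),(.611,-.236),.0763,88)
```

```text
t 17.65 pos [ 0.5652 -0.2003  0.1868] jaw 94.2 gap 1.001 F [-0.5 -0.3  0. ] q [-0.45  0.27 -0.13  1.18 -0.   -0.52]
 world d mm [  45.8  -35.7 -110.5] | shift cm in start axes [10.98 -3.96  4.43] in end axes [11.05 -3.41  4.7 ] | twist [ 6.2 -0.7 -0.3]
```

apply_moves([
  {"claw":0,"linear":[0,-1.8,2.3],"twist":[6.2,-0.7,-0.3]},
  {"claw":0,"linear":[0,-1.7,2.35],"twist":[0,0,0]},
  {"claw":0,"linear":[2,0,0],"twist":[0,0,0]},
  {"claw":0,"linear":[0,0,0],"twist":[0,0,0]},
])

```text
time_s: 18.15
position: [0.6121, -0.2346, 0.1627]
tool_rot: [0.041, 1.574, -0.039]
ft_force: [-0.3, 0.3, -0.0]
finger_gap: 1.003
```

Run:
```python
from h import *; from station import robot,optics
plan(robot.observe(),(.611,-.236),.0763,88)
```

```text
t 18.15 pos [ 0.6121 -0.2346  0.1627] jaw 87.1 gap 1.003 F [-0.3  0.3 -0. ] q [-0.46  0.37 -0.04  1.16 -0.   -0.41]
 world d mm [ -1.1  -1.4 -86.4] | shift cm in start axes [ 8.64 -0.15 -0.07] in end axes [ 8.64 -0.14 -0.1 ] | twist [-0.9 -0.2 -0.1]
```

apply_moves([
  {"claw":0,"linear":[2.5,-0.14,-0.1],"twist":[0,0,0]},
  {"claw":0,"linear":[2.5,0,0],"twist":[0,0,0]},
  {"claw":0,"linear":[2,0,0],"twist":[0,0,0]},
  {"claw":0,"linear":[1,0,0],"twist":[0,0,0]},
  {"claw":0,"linear":[0,0,0],"twist":[0,0,0]},
])

```text
time_s: 18.77
position: [0.6121, -0.2361, 0.0835]
tool_rot: [0.046, 1.57, -0.046]
ft_force: [0.1, -0.0, 0.3]
finger_gap: 1.002
```

Run:
```python
from h import *; from station import robot,optics
plan(robot.observe(),(.611,-.236),.0763,88)
d=optics.capture("scene")["img"][:,:,::-1]
r=lambda a,x0,y0,w,h,f:cv2.resize(a[y0:y0+h,x0:x0+w],None,fx=f,fy=f,interpolation=cv2.INTER_CUBIC)
cv2.imwrite("pics/grip.png",r(d,160,120,120,100,6))
```

```text
t 18.775 pos [ 0.6121 -0.2361  0.0835] jaw 86.6 gap 1.002 F [ 0.1 -0.   0.3] q [-0.47  0.43 -0.13  1.01 -0.   -0.41]
 world d mm [-1.1  0.1 -7.2] | shift cm in start axes [ 0.72  0.01 -0.11] in end axes [ 0.72  0.01 -0.11] | twist [-1.4  0.   0. ]
```

View pics/grip.png

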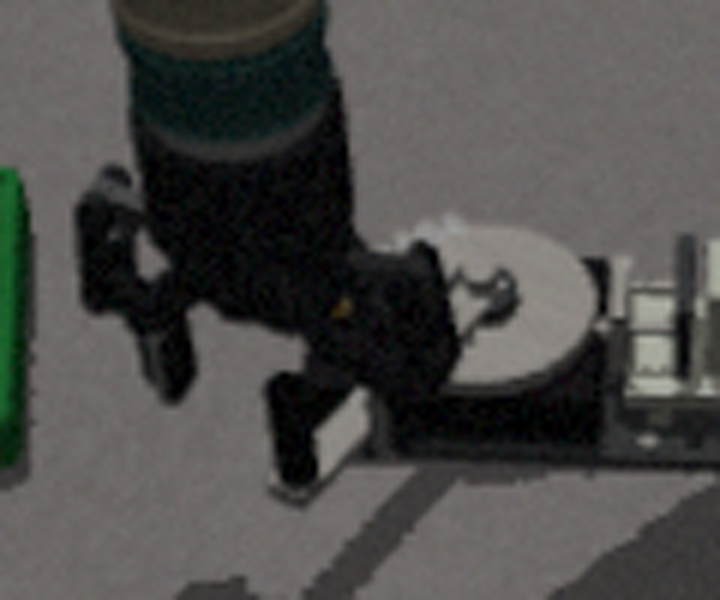

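Fingers straddle the grip (grip top at about (288,383), left fingertip at (175,395)). I'll check the radial alignment by projecting the expected tips.

Run:
```python
from h import *; from station import robot
s=robot.observe(); M=Ro.from_rotvec(s["tool_rot"]).as_matrix(); p=s["position"]
for n,o in (("L inner",-.0425),("L outer",-.057),("R inner",.0425),("R outer",.057)):
  for w in (-.011,.011): print(n,w,((scene.proj([p+M@[-.013,o,w]])[0]-[160,120])*6+2.5).round(0))
```

```text
L inner -0.011 [199. 372.]
L inner 0.011 [175. 409.]
L outer -0.011 [167. 363.]
L outer 0.011 [142. 400.]
R inner -0.011 [394. 423.]
R inner 0.011 [372. 462.]
R outer -0.011 [428. 432.]
R outer 0.011 [406. 471.]
```

Left tip agrees (predicted (175,409), seen about (175,403)). Closing on the grip.

apply_moves([
  {"claw":0,"linear":[0.6,0,-0.1],"twist":[0,0,0]},
  {"claw":1,"linear":[0,0,0],"twist":[0,0,0]},
  {"claw":1,"linear":[0,0,0],"twist":[0,0,0]},
  {"claw":1,"linear":[0,0,0],"twist":[0,0,0]},
  {"claw":1,"linear":[0,0,0],"twist":[0,0,0]},
  {"claw":1,"linear":[0,0,0],"twist":[0,0,0]},
  {"claw":1,"linear":[0,0,0],"twist":[0,0,0]},
], newtons=60)

```text
time_s: 19.7
position: [0.6136, -0.2354, 0.0812]
tool_rot: [0.046, 1.564, -0.045]
ft_force: [-0.3, 0.3, -0.2]
finger_gap: 0.191
```

```bash
cat >> h.py <<'E'
PIV=press(0,-165)
def lev(s,a1):
    p=s["position"]-PIV; r=np.hypot(p[0],p[1]); a=np.arctan2(p[1],p[0])-PY+.5
    print("lever est",a.round(3),"r mm",(r*1000).round(1))
    for a2 in a1:
        t=PY-.5+a2; plan(s,PIV+.132*np.array([np.cos(t),np.sin(t),0]),s["position"][2],np.degrees(t)+90)
E
python3 - <<'E'
from h import *; from station import robot
s=robot.observe(); lev(s,[.66])
E
```

```text
lever est 0.019 r mm 135.3
t 19.7 pos [ 0.6136 -0.2354  0.0812] jaw 86.7 gap 0.191 F [-0.3  0.3 -0.2] q [-0.47  0.44 -0.13  1.    0.   -0.41]
 world d mm [-8.1 83.8  0. ] | shift cm in start axes [-0.    8.32 -1.3 ] in end axes [0.   8.09 2.35] | twist [-25.1   0.4   0. ]
```

Grip held (gap 16–18 mm). Swinging in small steps along the arc, first to about 0.4 rad.

apply_moves([
  {"claw":1,"linear":[0,0.72,0.12],"twist":[-2.5,0,0]},
  {"claw":1,"linear":[0,0.72,0.12],"twist":[-2.5,0,0]},
  {"claw":1,"linear":[0,0.72,0.12],"twist":[-2.5,0,0]},
  {"claw":1,"linear":[0,0.72,0.12],"twist":[-2.5,0,0]},
])

```text
time_s: 20.2
position: [0.6169, -0.2188, 0.0812]
tool_rot: [-0.113, 1.568, 0.073]
ft_force: [-0.3, -5.2, -0.2]
finger_gap: 0.192
```

Run:
```python
from h import *; from station import robot
s=robot.observe(); lev(s,[.45,.68])
```

```text
lever est 0.145 r mm 135.3
t 20.2 pos [ 0.6169 -0.2188  0.0812] jaw 96.8 gap 0.192 F [-0.3 -5.2 -0.2] q [-0.43  0.43 -0.15  0.98 -0.02 -0.55]
 world d mm [-4.  40.6  0. ] | shift cm in start axes [-0.1   4.08  0.08] in end axes [0.   4.07 0.29] | twist [-2.9 -0.1  1.5]
t 20.2 pos [ 0.6169 -0.2188  0.0812] jaw 96.8 gap 0.192 F [-0.3 -5.2 -0.2] q [-0.43  0.43 -0.15  0.98 -0.02 -0.55]
 world d mm [-12.5  69.7   0. ] | shift cm in start axes [-0.18  7.06 -0.42] in end axes [0.   6.9  1.56] | twist [-16.1  -0.2   1.5]
```

apply_moves([
  {"claw":1,"linear":[0,0.8,0.18],"twist":[0,0,0]},
  {"claw":1,"linear":[0,0.8,0.15],"twist":[0,0,0]},
  {"claw":1,"linear":[0,0.8,0.12],"twist":[0,0,0]},
  {"claw":1,"linear":[0,0.8,0.08],"twist":[0,0,0]},
  {"claw":1,"linear":[0,0.8,0.04],"twist":[0,0,0]},
])

```text
time_s: 20.82
position: [0.6182, -0.189, 0.0812]
tool_rot: [-0.127, 1.569, 0.053]
ft_force: [-0.9, -6.3, 1.9]
finger_gap: 0.193
```

Run:
```python
from h import *; from station import robot
s=robot.observe(); lev(s,[.68])
```

```text
lever est 0.365 r mm 135.8
t 20.825 pos [ 0.6182 -0.189   0.0812] jaw 96.6 gap 0.193 F [-0.9 -6.3  1.9] q [-0.38  0.41 -0.17  0.97 -0.04 -0.49]
 world d mm [-13.7  39.9   0. ] | shift cm in start axes [-0.19  4.12 -0.91] in end axes [0.   4.21 0.29] | twist [-16.3  -0.6   2.7]
```

apply_moves([
  {"claw":1,"linear":[0,0.8,0],"twist":[-1.5,0,0.5]},
  {"claw":1,"linear":[0,0.8,0],"twist":[-1.5,0,0.5]},
  {"claw":1,"linear":[0,0.8,0],"twist":[-1.5,0,0.5]},
  {"claw":1,"linear":[0,0.8,0],"twist":[-1.5,0,0.5]},
])

```text
time_s: 21.32
position: [0.6148, -0.1675, 0.0812]
tool_rot: [-0.199, 1.569, 0.145]
ft_force: [0.6, -13.4, -3.6]
finger_gap: 0.188
```

Run:
```python
from h import *; from station import robot
s=robot.observe(); lev(s,[.68])
```

```text
lever est 0.525 r mm 136.0
t 21.325 pos [ 0.6148 -0.1675  0.0812] jaw 102.6 gap 0.188 F [  0.6 -13.4  -3.6] q [-0.35  0.4  -0.18  0.97 -0.03 -0.57]
 world d mm [-10.4  18.4   0. ] | shift cm in start axes [-0.06  2.02 -0.61] in end axes [ 0.    2.1  -0.24] | twist [-10.4  -0.7   1.9]
```

apply_moves([
  {"claw":1,"linear":[0,0.8,-0.1],"twist":[-1.5,0,0.3]},
  {"claw":1,"linear":[0,0.7,-0.1],"twist":[-1.5,0,0.3]},
])

```text
time_s: 21.58
position: [0.6122, -0.1582, 0.0812]
tool_rot: [-0.239, 1.563, 0.186]
ft_force: [2.3, -7.2, -2.4]
finger_gap: 0.191
```

Run:
```python
from h import *; from station import robot
s=robot.observe(); lev(s,[.68])
```

```text
lever est 0.596 r mm 136.1
t 21.575 pos [ 0.6122 -0.1582  0.0812] jaw 105.5 gap 0.191 F [ 2.3 -7.2 -2.4] q [-0.34  0.39 -0.2   0.97 -0.03 -0.61]
 world d mm [-7.7  9.1  0. ] | shift cm in start axes [-0.03  1.08 -0.5 ] in end axes [ 0.    1.14 -0.36] | twist [-7.4 -0.6  1.8]
```

apply_moves([
  {"claw":1,"linear":[0,0.7,-0.2],"twist":[-1.5,0,0.3]},
  {"claw":1,"linear":[0,0.5,-0.1],"twist":[-1,0,0.3]},
  {"claw":1,"linear":[0,0.1,0],"twist":[0,0,0]},
])

```text
time_s: 21.95
position: [0.61, -0.1514, 0.0812]
tool_rot: [-0.274, 1.555, 0.221]
ft_force: [0.5, -8.6, -2.5]
finger_gap: 0.189
```

Run:
```python
from h import *; from station import robot,optics
s=robot.observe(); lev(s,[.68])
d=optics.capture("scene")["img"][:,:,::-1]; c=optics.capture("top")["img"][:,:,::-1]
r=lambda a,x0,y0,w,h,f:cv2.resize(a[y0:y0+h,x0:x0+w],None,fx=f,fy=f,interpolation=cv2.INTER_CUBIC)
cv2.imwrite("pics/held.png",np.vstack([r(d,190,120,160,70,4.2)[:294],r(c,215,220,160,70,4.2)[:294]]))
```

```text
lever est 0.649 r mm 136.3
t 21.95 pos [ 0.61   -0.1514  0.0812] jaw 108.1 gap 0.189 F [ 0.5 -8.6 -2.5] q [-0.33  0.38 -0.21  0.96 -0.03 -0.65]
 world d mm [-5.5  2.3  0. ] | shift cm in start axes [-0.01  0.39 -0.45] in end axes [ 0.    0.42 -0.42] | twist [-4.8 -0.3  1.9]
```

View pics/held.png

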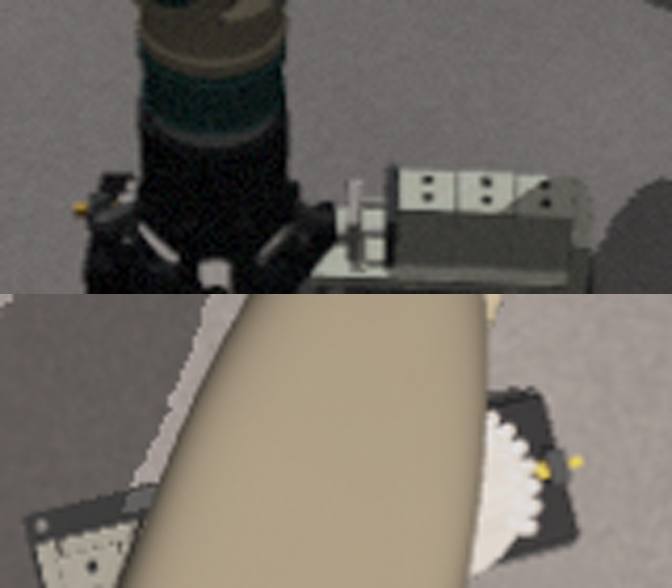

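The scene view shows the row closed up: blocks at (427,185), (486,185) and (545,190) touch with no gaps, the jaw at (392,215) bears on them, and the stop is behind. By tool pose and chord the lever is at 0.63–0.65. One small nudge to centre it, then check that it holds.

apply_moves([
  {"claw":1,"linear":[0,0.25,-0.05],"twist":[0,0,0]},
  {"claw":1,"linear":[0,0.2,0],"twist":[0,0,0]},
])

```text
time_s: 22.3
position: [0.6098, -0.1509, 0.0812]
tool_rot: [-0.279, 1.553, 0.214]
ft_force: [0.5, -8.1, -1.6]
finger_gap: 0.196
```

Run:
```python
from h import *; from station import robot,optics
a=robot.observe(); lev(a,[.68]); p0=np.array([.6136,-.2354])
chord=lambda s: 2*np.arcsin(np.hypot(*(s["position"][:2]-p0))/.264)
print("chord",chord(a))
for i in range(12): optics.capture("scene")   # 0.6 s of holding
b=robot.observe(); lev(b,[.68]); print("chord",chord(b));
```

```text
lever est 0.652 r mm 136.3
t 22.3 pos [ 0.6098 -0.1509  0.0812] jaw 108.0 gap 0.196 F [ 0.5 -8.1 -1.6] q [-0.33  0.38 -0.22  0.95 -0.03 -0.64]
 world d mm [-5.3  1.8  0. ] | shift cm in start axes [-0.01  0.34 -0.45] in end axes [ 0.    0.38 -0.42] | twist [-4.9 -0.3  2.4]
chord 0.6519851896927225
lever est 0.652 r mm 136.3
t 22.9 pos [ 0.6098 -0.1509  0.0812] jaw 108.0 gap 0.192 F [ 2.4 -7.3 -1.2] q [-0.33  0.38 -0.22  0.95 -0.03 -0.64]
 world d mm [-5.3  1.8  0. ] | shift cm in start axes [-0.01  0.34 -0.45] in end axes [ 0.    0.38 -0.42] | twist [-4.9 -0.3  2.3]
chord 0.6519909110014742
```

```bash
python3 -c "
from station import robot
print(robot.sign_off()); print(robot.observe()['position'])"
```

```text
the job is handed in; nothing more can be done
None
the job is handed in; nothing more can be done
```

The job is handed in at about 23 s. Both loose aluminium blocks stand on the shelf in the row between specimen_c and the jaw, released, and the arm still holds the lever at its third click.

**Row:** the last picture shows the three blocks upright and touching, with the jaw bearing on them. Before the lever moved, the gaps were a few mm each. I did not measure the final angle of each block; they looked square in the pictures.

**Lever:** the tool pose puts it at 0.63–0.65 rad, inside the 0.57–0.75 window. It did not change over a 0.6 s hold, with 7–8 N reaction and the fingers closed on the grip.

**Disagreements:**
- The measured grip radius came out at about 136 mm instead of 132 mm. I put this down to a few mm of camera error in the pivot position, which shifts the angle estimate by about 0.02 rad.
- I had no independent view of the lever at the end, because the arm blocked the top camera.
- Setting the second block down briefly pressed it onto the shelf with about 29 N.

**Other objects:** the moves kept well clear of the can, spirit level and meter, though I did not measure their positions again.

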